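# Third hand at the sprung fence

## Task

Set the orange torque collar of the docked screwdriver to the four-dot mark and let go of it. Then stand the yellow bracket in front of the sprung fence, its wide back plate flat against the fence and centred so that its two screw holes show in the two windows, and press it on steadily until the pointer is in the green zone (about 10 N), never driving the fence onto its hard stop. Finish while still holding it pressed like that for a colleague to fasten it, with the bracket standing flat on the table and the glue bottle, tape roll and marker left where they are.

Things in the scene. Friction and masses are not known exactly. Their poses are not given: they have to be found in the camera images.
- collar (a joint): Turn of the orange torque collar, rad: 0 = its white pointer at the one-dot mark, growing clockwise seen from above, 0.6 per mark (two dots 0.6, three 1.2, four 1.8, five 2.4 = end stop). No clicks; friction of about 0.08 N m keeps it where it is left.
- collar_grip (a point): Point on the collar's upright axis at the height to grip, 105 mm above the table; turns with the collar. The collar is a ribbed orange sleeve 40 mm in diameter, from 80 to 120 mm above the table, on a blue power screwdriver docked nose up; a thin chuck and bit stand above it to 150 mm.
- dial (a point): Centre of the fixed black scale disc under the collar, 100 mm in diameter, top 78 mm above the table. White marks of one to five dots fan round its front: three dots at its -x side (towards the robot), one dot 1.2 rad from there on the -y side. Below is the dock, 112 mm in diameter, fixed.
- bracket_grip (a point): Point inside the rib of the loose yellow bracket (70 x 80 x 50 mm, about 180 g), 28 mm above its underside. Axes: +x to the outer face of the back plate, 43 mm from here; y along the plate. Pinch the rib: 22 mm thick in y, 45 mm high, along x from 28 mm behind this point to the plate. A foot plate 5 mm thick, 56 mm wide in y, lies under it.
- bracket_back (a point): Centre of the bracket's flat outer face, 25 mm above its underside. The back plate is 80 mm wide, 50 mm high and 8 mm thick, with brass-lined screw holes 26 mm either side of its middle.
- fence_face (a point): Middle of the front of the fence, 26 mm above the table; moves with it. +x is the pressing direction into the face (away from the robot, turned up to 0.3 rad), y along it. Aluminium plate 120 mm wide, 50 high, 10 thick, with two windows 23 mm wide about 25 mm either side of its middle, sprung before a grey fixed housing. Nothing lies in front: the bracket stands on the table.
- fence (a joint): How far the fence is pushed in along its +x, m: 0 unloaded, hard stop at 0.030. Springs 600 N/m in all, no preload. A black pointer with yellow tip shows it on top of the housing: white zone to 0.010 (too little), green 0.010 to 0.022 (6 to 13 N), red above.
- glue_bottle: Bystander: white glue bottle with red nozzle, 45 mm in diameter and 131 mm high, standing; origin at the centre of its underside.
- tape: Bystander: roll of masking tape lying flat, 105 mm in diameter and 25 mm high; origin at the centre of its underside.
- marker: Bystander: black marker lying down, 18 x 124 x 20 mm; origin at the centre of its underside.

How it is judged (in metres and radians):
On the way:
1. the collar is at four dots and let go (value of joint collar between 1.65 and 1.95 rad and contact force between the fingers and collar below 0.2 N), for 0.2 s.
At the end, for the whole second after the job is handed in: Collar within 0.15 rad of four dots; fingers hold the bracket on the fence, fence in 10 to 22 mm (5.5 to 14.5 N), back plate flat on the face (0.06 rad), centred within 8 mm, upright (0.06 rad), on the table (within 5 mm), at rest (value of joint collar between 1.65 and 1.95 rad and value of joint fence between 0.01 and 0.022 m and contact force between bracket and fence between 5.5 and 14.5 N and contact force between the fingers and bracket above 2 N and y of bracket_grip in the frame of fence_face between -0.008 and 0.008 m and x of bracket_grip in the frame of fence_face between -0.048 and -0.038 m and angle between the x axis of bracket_grip and the x axis of fence_face, either way round below 0.06 rad and angle between bracket_grip's own z axis and vertical below 0.06 rad and height (world z) of bracket_grip below 0.033 m and linear speed of bracket below 0.02 m/s); the arm keeps its last pose, push and grip.
It fails at once if the fence is driven onto its hard stop (value of joint fence above 0.0285 m).
It fails at once if the glue bottle, tape roll or marker is shifted by more than 25 mm (distance of any of glue_bottle, tape, marker from where it was at the start of the episode above 0.025 m).
It also fails if it takes over 51 s, if anything falls off the work surface, if the arm or the gripper's body presses on something with over 40 N, if the wrist force passes 120 N, or if a joint passes its speed limit or range.

## Robot

A 6-joint arm with a two-finger parallel gripper is mounted at the origin on a cart in front of the work surface, level with it; the furniture and walls round the work are solid. World frame = base frame: x ahead of the robot, y to its left, z up, the work surface at z = 0. Lengths are in mm, angles in rad, forces in N, time in s.
With the tool pointing down it reaches from about 350 to 975 mm from the base axis. Payload 7.1 kg.
Tool frame: the origin (TCP) lies midway between the tips of the shut fingers; the grasp point (between the pads) lies 19 mm behind it; z points along the fingers, y is the line along which they close (so a half turn about z gives the same grasp; the last joint's range is limited). The gripper opens to 88 mm and grips with 3 to 60 N. Pads are 20 mm wide; open, the fingers measure 115 mm over their backs; the gripper's body (75 mm by 178 mm) begins 61 mm behind the grasp point.
Start: joints at [-1.269, 0.423, 1.63, -0, 1.089, -0.019], TCP at [197.096, -593.092, 222.675] pointing down, gripper open.
Joint ranges: [-3, 3], [-0.9, 2.11], [0.09, 2.58], [-1.31, 4.45], [0.11, 2.69], [-2.54, 2.54]. Speed limits (rad/s): [2.39, 2.39, 3.01, 3.14, 3.14, 3.14].

## Interface

Orientations are given as a unit quaternion [w, x, y, z].
In Python, from station import manip, get_image, get_calibration gives the robot as it stands. The module is installed in compiled form; this text tells all that it offers.
- The arm moves only by the shell command python3 -m creep 'ROWS' [FORCE]. ROWS is JSON, a list of rows, each an object with "angular": the turn, a rotation vector about the tool's x, y, z normalised to -1 to 1, where 1 is pi/2 rad, a list of three; "xyz": the shift along the tool's x, y, z normalised to -1 to 1, where 1 is 1 m, a list of three; "hand": the closure, from 0 (fully open) to 1 (shut). A call has 1 to 8 rows; each row is the pose to reach, as a shift and turn from the pose commanded when the call began, along the tool's axes at that moment; what a row does not reach only later rows make up. A row lasts 1/10 s, in which the tool goes at most 50 mm and 8.59 degrees, less where a joint would pass 70% of its speed; a pose out of reach is approached as far as the arm can. A call with a number of a shift or a turn outside -1 to 1 is refused whole. A call with a gripper value outside its range is refused whole. The fingers move at their own pace and stop on an object; FORCE is the grip in N (left out, the last holds). Time passes only in rows, so rows that repeat a pose let the fingers close. It gives the time, the measured TCP pose, the force, the opening and the grip force at its end, in the units of the state.
- manip.observe(): the state, without advancing time (a new reading comes with each control period).
- get_image(name): name is "scene" or "top" or "wrist"; returns (picture, depth): 480x640x3 uint8, red, green, blue; 480x640 float32, mm along the optical axis (not along the pixel's ray), 0 where there is no reading.
- get_calibration(name): a dict with "fx", "fy", "cx", "cy" (pixels), "R" (3x3) and "t" (3): a world point X has camera coordinates R X + t; the wrist camera has in their place "tool_from_camera" (4x4, takes a point from camera to tool coordinates, whose origin is the TCP and whose axes are the flange's). Camera axes: x right, y down, z forward; pixel columns grow to the right and rows downward; lengths in mm; the calibration is good to about 2 mm. A picture is of the moment at which its call begins: read the wrist's pose just before it. get_calibration takes no time and is no camera call.
- manip.job_done(): hands the job in; it is judged then, once.
The state is a dict: "time": time; "q": joint angles; "dq": joint speeds; "tau": joint torques, N m; "eef_pos": TCP position; "eef_rot": TCP orientation; "wrist_force": force on the tool from outside, world axes, zero at the start; "torque": the same for the moment, N m; "finger_gap": finger opening in mm; "gripper_force": force on a finger pad.
Only numpy, scipy, OpenCV 4.12 (cv2) and the standard library are available. Lean on these libraries where they do the work, as an engineer would, in place of code of your own. Each camera call takes 0.05 s, during which the arm holds its last target. There are 200 camera calls.

## Working session

There is one attempt and no reset: what is moved stays moved. The work goes in short steps, Python scripts to look and compute and a shell command to move; the robot and the scene stay as the last step left them, time stands still between calls to the robot, and variables do not carry over. Pictures are saved under pics/ and viewed, at most 10 in all, crops included, and the job is handed in when it is done.

```bash
mkdir -p pics; cat > h.py <<'E'
import numpy as np, cv2
from scipy.spatial.transform import Rotation as Rn
from station import manip, get_image, get_calibration
def R(q): return Rn.from_quat([q[1],q[2],q[3],q[0]])
def grab(n):
    s=manip.observe(); im,d=get_image(n); c=get_calibration(n)
    K=np.array([[c['fx'],0,c['cx']],[0,c['fy'],c['cy']],[0,0,1]])
    if n=='wrist':
        T=np.array(c['tool_from_camera']); A=R(s['eef_rot']).as_matrix()
        Rc=A@T[:3,:3]; o=A@T[:3,3]+np.array(s['eef_pos'])
    else:
        Rc=np.array(c['R']).T; o=-Rc@np.array(c['t'])
    return im,d,K,Rc,o
def ray(u,v,K,Rc,o,z):
    d=Rc@np.linalg.inv(K)@np.array([u,v,1.]); return o+d*(z-o[2])/d[2]
def pt(u,v,dep,K,Rc,o): return o+Rc@(np.linalg.inv(K)@np.array([u,v,1.])*dep)
def cloud(d,K,Rc,o):
    v,u=np.mgrid[:d.shape[0],:d.shape[1]]
    p=np.stack([(u-K[0,2])/K[0,0]*d,(v-K[1,2])/K[1,1]*d,d],-1)
    return p@Rc.T+o
def save(n,im): cv2.imwrite('pics/'+n+'.png',im[:,:,::-1])
E
python3 - <<'E'
from h import *
s=manip.observe(); print(s)
print(R(s['eef_rot']).as_matrix().round(3))
for n in ['top','scene']:
    im,d,K,Rc,o=grab(n); save(n+'0',im); np.savez('/tmp/'+n,im=im,d=d,K=K,Rc=Rc,o=o)
    print(n,o.round(),K[0,0],Rc.round(2).tolist(),(d>0).mean())
E
```

```text
{'time': 0.0, 'q': array([-1.26900908e+00,  4.23827147e-01,  1.63067784e+00,  2.18481931e-05,
        1.08860860e+00, -1.90121231e-02]), 'dq': array([-0.00065365, -0.00031944,  0.00137362,  0.00070308,  0.00032596,
        0.00123061]), 'tau': array([-4.66460246e-03, -5.44634235e+01, -2.73674583e+01,  6.41975901e-02,
        2.26462469e-02, -1.20356299e-04]), 'eef_pos': array([ 196.93661792, -592.57852639,  221.91502949]), 'eef_rot': array([-7.54241071e-04,  9.87164053e-01,  1.59707718e-01, -9.75844118e-05]), 'wrist_force': array([ 0.04970496,  0.0195837 , -0.47861542]), 'torque': array([-0.02099643, -0.00491403, -0.04205281]), 'gripper_force': 0.0, 'finger_gap': 88.0185579443454}
[[ 0.949  0.315 -0.   ]
 [ 0.315 -0.949  0.001]
 [ 0.    -0.002 -1.   ]]
top [492.   3. 996.] 480.5721034643623 [[-0.01, -1.0, 0.07], [-1.0, 0.01, 0.02], [-0.02, -0.07, -1.0]] 0.9959700520833333
scene [ 706. -794.  559.] 470.72470011259395 [[0.99, 0.07, -0.15], [0.16, -0.51, 0.85], [-0.02, -0.86, -0.51]] 0.9960221354166666
```

View pics/top0.png

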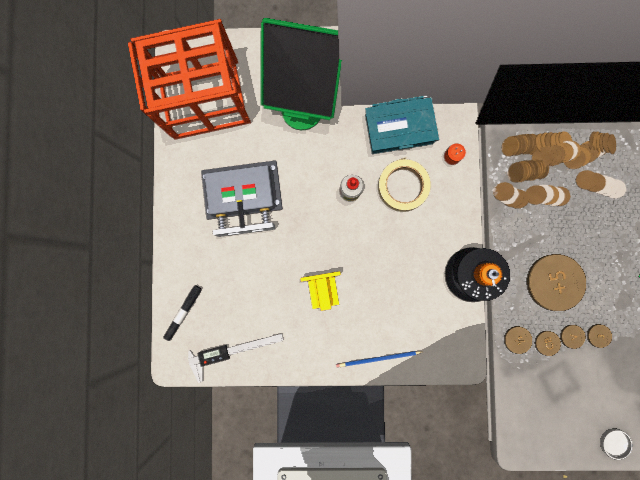

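View pics/scene0.png

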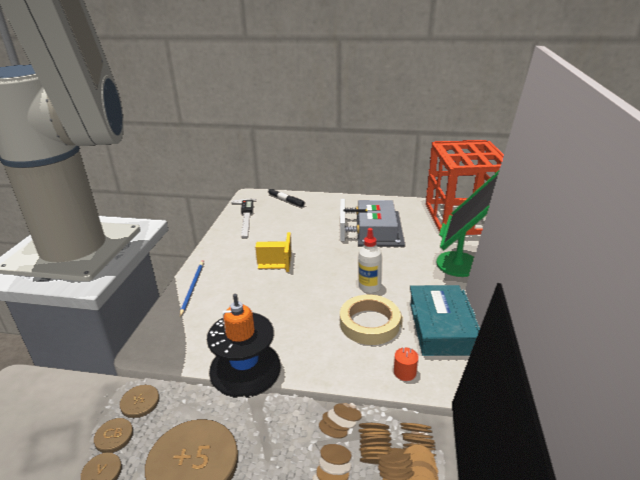

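The top view shows the collar at (490,273), bracket at (322,290), fence at (243,230) and housing at (242,188). The bottle is at (352,187), tape at (404,185) and marker at (182,312). In the scene view the collar is at (238,322) and the bracket at (273,253).

```bash
python3 - <<'E'
from h import *
for n,boxes in [('top',dict(col=(455,250,520,300),br=(290,255,355,320),fen=(205,210,285,245))),('scene',dict(col=(215,295,262,345),br=(245,228,300,280)))]:
    f=np.load('/tmp/'+n+'.npz'); im,d,K,Rc,o=[f[k] for k in ('im','d','K','Rc','o')]
    hsv=cv2.cvtColor(im,cv2.COLOR_RGB2HSV); P=cloud(d,K,Rc,o)
    for k,(a,b,c,e) in boxes.items():
        m=np.zeros(d.shape,bool)
        h,s,v=[hsv[b:e,a:c,i] for i in range(3)]
        m[b:e,a:c]= ((h>5)&(h<18)&(s>180)&(v>90)) if k=='col' else ((h>20)&(h<35)&(s>150)&(v>60)) if k=='br' else ((P[b:e,a:c,2]>40)&(P[b:e,a:c,2]<62)&(s<60)&(v>150))
        q=P[m]; print(n,k,m.sum(),'zpct',np.percentile(q[:,2],[2,50,98]).round(1),'med',np.median(q,0).round(1))
        zt=np.percentile(q[:,2],90); t=q[q[:,2]>zt-6]
        (cx,cy),wh,ang=cv2.minAreaRect(t[:,:2].astype(np.float32)); print('  top rect',round(cx,1),round(cy,1),np.round(wh,1),round(ang,1),'z',t[:,2].mean().round(1))
        if k=='fen' or k=='br':
            vx,vy,x0,y0=cv2.fitLine(t[:,:2].astype(np.float32),cv2.DIST_HUBER,0,.01,.01).ravel(); print('  line',vx,vy,x0,y0)
E
```

```text
top col 336 zpct [ 85.5 119.2 123.5] med [ 492.5 -283.6  119.2]
  top rect 495.8 -153.5 [313.  38.] 89.6 z 123.7
top br 971 zpct [ 2.7 43.  52.2] med [466.1  11.7  43. ]
  top rect 462.9 11.8 [70.2 78. ] 8.8 z 56.6
  line 0.9939297 0.11001728 465.48737 11.990379
top fen 343 zpct [44.9 50.1 53.5] med [590.6 182.7  50.1]
  top rect 609.0 175.3 [ 50.  124.6] 5.9 z 50.1
  line 0.09976377 -0.99501115 590.12305 170.23972
scene col 747 zpct [ 82.3 107.5 121.4] med [ 501.1 -308.8  107.5]
  top rect 590.8 -541.8 [ 38.7 553. ] 21.4 z 123.6
scene br 889 zpct [ 3.6 29.5 50.8] med [ 4.666e+02 -4.000e-01  2.950e+01]
  top rect 563.5 -379.5 [ 70.2 873. ] 14.4 z 51.3
  line 0.9882791 -0.15265772 466.01624 5.473668
```

```bash
python3 -m creep '[{"angular":[0,0,0],"xyz":[0.16,-0.09,-0.12],"hand":0},{"angular":[0,0,0],"xyz":[0.36,-0.19,-0.12],"hand":0},{"angular":[0,0,0],"xyz":[0.36,-0.19,-0.12],"hand":0},{"angular":[0,0,0],"xyz":[0.36,-0.19,-0.12],"hand":0},{"angular":[0,0,0],"xyz":[0.36,-0.19,-0.12],"hand":0},{"angular":[0,0,0],"xyz":[0.36,-0.19,-0.12],"hand":0},{"angular":[0,0,0],"xyz":[0.36,-0.19,-0.12],"hand":0},{"angular":[0,0,0],"xyz":[0.36,-0.19,-0.12],"hand":0}]'
python3 - <<'E'
from h import *
im,d,K,Rc,o=grab('wrist'); save('w1',im); np.savez('/tmp/w1',im=im,d=d,K=K,Rc=Rc,o=o)
print(get_calibration('wrist')['tool_from_camera'],o,manip.observe()['q'])
E
```

```text
time: 0.9
eef_pos: [461.7, -316.2, 336.4]
eef_rot: [-0.0, 0.987, 0.16, -0.0]
wrist_force: [-0.4, 0.2, -0.2]
finger_gap: 87.6
gripper_force: 0.0
[[-1.06923597e-03 -9.69693597e-01 -2.44321887e-01  6.58510796e+01]
 [ 9.99999178e-01 -8.64095285e-04 -9.46814187e-04  4.14044568e-01]
 [ 7.07002264e-04 -2.44322699e-01  9.69693724e-01 -1.63093735e+02]
 [ 0.00000000e+00  0.00000000e+00  0.00000000e+00  1.00000000e+00]] [ 524.35390288 -295.84387609  499.46152433] [-0.61293466  0.21218917  1.65247978  0.00383622  1.27354382  0.63266214]
```

View pics/w1.png

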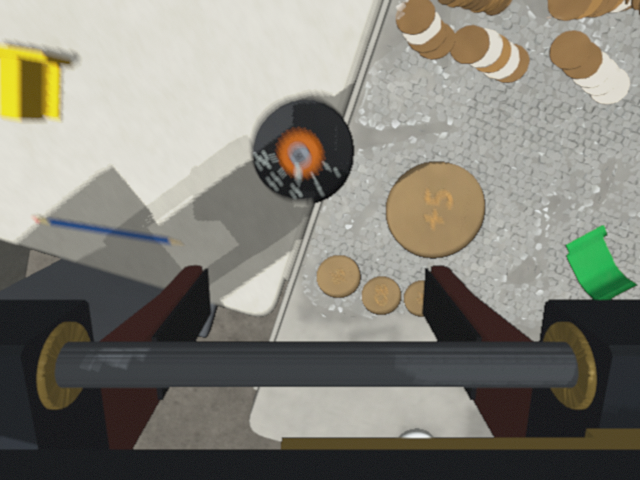

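The wrist view has the dial at (303,150) with the collar on top at (300,152), white dots round the lower side, and the bracket at the left edge. I'll measure it and enlarge.

```bash
python3 - <<'E'
from h import *
def meas(n,box):
    f=np.load('/tmp/'+n+'.npz'); im,d,K,Rc,o=[f[k] for k in ('im','d','K','Rc','o')]
    a,b,c,e=box; hsv=cv2.cvtColor(im,cv2.COLOR_RGB2HSV)
    h,s,v=[hsv[...,i] for i in range(3)]
    m=np.zeros(d.shape,bool); m[b:e,a:c]=((h>3)&(h<20)&(s>170)&(v>80))[b:e,a:c]
    vv,uu=np.nonzero(m); (cu,cv),r=cv2.minEnclosingCircle(np.c_[uu,vv].astype(np.float32)); 
    P=cloud(d,K,Rc,o); q=P[m]; q=q[(q[:,2]>70)&(q[:,2]<130)]
    print(n,'orange px',m.sum(),cu,cv,r,'z med',np.median(q[:,2]),'ray120',ray(cu,cv,K,Rc,o,120).round(1),'ray100',ray(cu,cv,K,Rc,o,100).round(1))
    return im,K,Rc,o,P
im,K,Rc,o,P=meas('w1',(250,95,355,205))
# dial disc: points at z 70..86 dark
z=P[95:205,245:360,2]; g=im[95:205,245:360].max(-1); 
vv,uu=np.nonzero((z>68)&(z<90)); q=P[95:205,245:360][vv,uu]
(cx,cy),r=cv2.minEnclosingCircle(q[:,:2].astype(np.float32)); print('dial',cx,cy,r,np.median(q[:,2]))
el=cv2.fitEllipse(cv2.convexHull(np.c_[uu+245,vv+95].astype(np.int32))); print(el, ray(el[0][0],el[0][1],K,Rc,o,78))
meas('top',(455,250,520,300)); meas('scene',(215,295,262,345))
c=im[95:207,245:361]; save('c1',cv2.resize(c,None,fx=5,fy=5,interpolation=cv2.INTER_CUBIC))
E
```

```text
w1 orange px 1059 300.5166320800781 153.8040771484375 24.809574127197266 z med 119.98235347256761 ray120 [ 495.8 -290.3  120. ] ray100 [ 494.3 -290.   100. ]
dial 493.0227966308594 -292.6679992675781 49.927242279052734 79.005948814412
((303.6050720214844, 152.8416290283203), (100.77217864990234, 102.50698852539062), 166.05751037597656) [ 494.48469867 -292.32733691   78.        ]
top orange px 390 487.5 273.9444580078125 13.841571807861328 z med 118.45302314080618 ray120 [ 494.1 -286.5  120. ] ray100 [ 494.1 -293.1  100. ]
scene orange px 771 238.42715454101562 322.7913818359375 18.36977195739746 z med 107.34385854956517 ray120 [ 503.2 -317.5  120. ] ray100 [ 494.  -295.9  100. ]
```

View pics/c1.png

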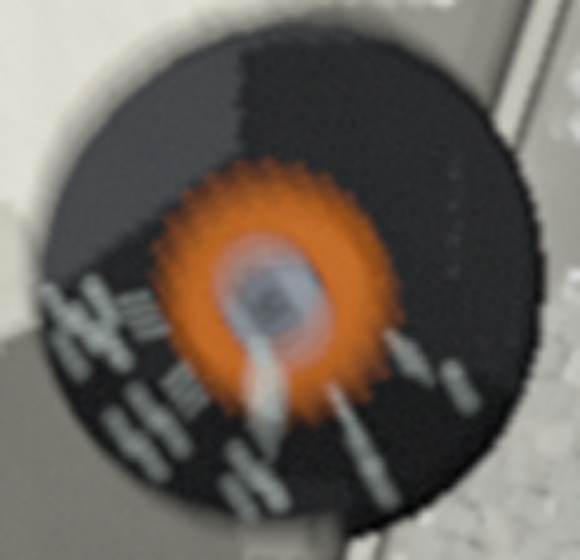

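```bash
python3 - <<'E'
from h import *
im,d,K,Rc,o=grab('wrist'); np.savez('/tmp/w2',im=im,d=d,K=K,Rc=Rc,o=o)
s=manip.observe(); print(s['eef_pos'],s['dq'].round(3))
hsv=cv2.cvtColor(im,cv2.COLOR_RGB2HSV); P=cloud(d,K,Rc,o)
c0=np.array([494,-291.5])
h,sa,v=[hsv[...,i] for i in range(3)]
m=((h>3)&(h<20)&(sa>170)&(v>80)); m[:, :200]=0; m[:,380:]=0; m[250:]=0
n,l,st,_=cv2.connectedComponentsWithStats(m.astype(np.uint8)); k=1+np.argmax(st[1:,4]); vv,uu=np.nonzero(l==k)
(cu,cv),r=cv2.minEnclosingCircle(np.c_[uu,vv].astype(np.float32)); print('orange',cu,cv,r,ray(cu,cv,K,Rc,o,120),ray(cu,cv,K,Rc,o,100))
W=(sa<70)&(v>120)
U,V=np.meshgrid(np.arange(640),np.arange(480))
D=np.linalg.inv(K)@np.stack([U.ravel(),V.ravel(),np.ones(U.size)]); D=(Rc@D)
def plane(z): return (o[:,None]+D*((z-o[2])/D[2])).T[:,:2].reshape(480,640,2)
q=plane(78)-c0; rr=np.hypot(*np.moveaxis(q,-1,0)); an=1.2+np.arctan2(q[...,1],-q[...,0])
mk=W&(rr>34)&(rr<48)&(np.abs(P[...,2]-78)<10)
hist,e=np.histogram(an[mk],np.arange(-.6,3.2,.1)); print('marks',list(zip(e[:-1].round(1),hist)))
q=plane(121)-c0; rr=np.hypot(*np.moveaxis(q,-1,0)); an=1.2+np.arctan2(q[...,1],-q[...,0])
mk=W&(rr>11)&(rr<21)&(P[...,2]>105); mk&=(an>-1)&(an<3.5)
print('ptr',mk.sum(),np.median(an[mk]),np.percentile(an[mk],[10,90]),np.median(P[mk][:,2]))
E
```

```text
[ 464.5328166  -314.60453406  337.66255061] [-0.079  0.01   0.039 -0.04  -0.015 -0.074]
orange 305.0294189453125 164.5 23.278799057006836 [ 493.89981764 -292.8162682   120.        ] [ 492.09477666 -292.86779919  100.        ]
marks [(np.float64(-0.6), np.int64(0)), (np.float64(-0.5), np.int64(0)), (np.float64(-0.4), np.int64(0)), (np.float64(-0.3), np.int64(0)), (np.float64(-0.2), np.int64(13)), (np.float64(-0.1), np.int64(0)), (np.float64(-0.0), np.int64(0)), (np.float64(0.1), np.int64(0)), (np.float64(0.2), np.int64(0)), (np.float64(0.3), np.int64(3)), (np.float64(0.4), np.int64(20)), (np.float64(0.5), np.int64(0)), (np.float64(0.6), np.int64(0)), (np.float64(0.7), np.int64(0)), (np.float64(0.8), np.int64(1)), (np.float64(0.9), np.int64(15)), (np.float64(1.0), np.int64(27)), (np.float64(1.1), np.int64(4)), (np.float64(1.2), np.int64(0)), (np.float64(1.3), np.int64(0)), (np.float64(1.4), np.int64(9)), (np.float64(1.5), np.int64(14)), (np.float64(1.6), np.int64(19)), (np.float64(1.7), np.int64(4)), (np.float64(1.8), np.int64(0)), (np.float64(1.9), np.int64(0)), (np.float64(2.0), np.int64(17)), (np.float64(2.1), np.int64(13)), (np.float64(2.2), np.int64(22)), (np.float64(2.3), np.int64(12)), (np.float64(2.4), np.int64(0)), (np.float64(2.5), np.int64(0)), (np.float64(2.6), np.int64(0)), (np.float64(2.7), np.int64(2)), (np.float64(2.8), np.int64(2)), (np.float64(2.9), np.int64(1)), (np.float64(3.0), np.int64(1))]
ptr 60 0.9257025517018886 [0.78535322 1.0501119 ] 122.0105416488951
```

```bash
python3 -m creep '[{"angular":[0,0,0],"xyz":[0.035,-0.012,0.05],"hand":0},{"angular":[0,0,0],"xyz":[0.035,-0.012,0.1],"hand":0},{"angular":[0,0,0],"xyz":[0.035,-0.012,0.13],"hand":0},{"angular":[0,0,0],"xyz":[0.035,-0.012,0.13],"hand":0},{"angular":[0,0,0],"xyz":[0.035,-0.012,0.13],"hand":0},{"angular":[0,0,0],"xyz":[0.035,-0.012,0.13],"hand":0}]'
python3 - <<'E'
from h import *
im,d,K,Rc,o=grab('wrist'); np.savez('/tmp/w3',im=im,d=d,K=K,Rc=Rc,o=o); save('w3',im)
s=manip.observe(); p=np.array(s['eef_pos']); print(p)
hsv=cv2.cvtColor(im,cv2.COLOR_RGB2HSV); h,sa,v=[hsv[...,i] for i in range(3)]
m=((h>3)&(h<20)&(sa>170)&(v>80)); m[:, :200]=0; m[:,420:]=0; m[300:]=0
n,l,st,_=cv2.connectedComponentsWithStats(m.astype(np.uint8)); k=1+np.argmax(st[1:,4]); vv,uu=np.nonzero(l==k)
(cu,cv),r=cv2.minEnclosingCircle(np.c_[uu,vv].astype(np.float32)); c=ray(cu,cv,K,Rc,o,120); print(cu,cv,r,c,ray(cu,cv,K,Rc,o,105))
print('tool shift to (494,-292.3,87)',R(s['eef_rot']).inv().apply(np.array([494,-292.3,87])-p))
E
```

```text
time: 1.6
eef_pos: [491.2, -296.8, 208.4]
eef_rot: [0.001, 0.987, 0.159, 0.001]
wrist_force: [0.1, -0.8, 0.4]
finger_gap: 88.1
gripper_force: 0.0
[ 491.27338937 -296.82265945  208.58851446]
310.1564025878906 224.4691619873047 36.18400955200195 [ 496.41496176 -291.70133894  120.        ] [ 493.02174892 -292.62491285  105.        ]
tool shift to (494,-292.3,87) [  3.7002526   -3.81911582 121.58691619]
```

```bash
python3 -m creep '[{"angular":[0,0,0],"xyz":[0.004,-0.004,0.03],"hand":0},{"angular":[0,0,0],"xyz":[0.004,-0.004,0.06],"hand":0},{"angular":[0,0,0],"xyz":[0.004,-0.004,0.09],"hand":0},{"angular":[0,0,0],"xyz":[0.004,-0.004,0.12],"hand":0},{"angular":[0,0,0],"xyz":[0.004,-0.004,0.12],"hand":0},{"angular":[0,0,0],"xyz":[0.004,-0.004,0.12],"hand":0.2},{"angular":[0,0,0],"xyz":[0.004,-0.004,0.12],"hand":0.4}]' 15
python3 -m creep '[{"angular":[0,0,0],"xyz":[0,0,0],"hand":0.5},{"angular":[0,0,0],"xyz":[0,0,0],"hand":0.7},{"angular":[0,0,0],"xyz":[0,0,0],"hand":0.7},{"angular":[0,0,0],"xyz":[0,0,0],"hand":0.7}]' 15
```

```text
time: 2.35
eef_pos: [494.2, -291.5, 88.5]
eef_rot: [0.001, 0.987, 0.16, 0.001]
wrist_force: [-0.1, 0.5, 0.3]
finger_gap: 75.1
gripper_force: 0.0
time: 2.75
eef_pos: [492.9, -290.5, 86.5]
eef_rot: [0.0, 0.987, 0.16, 0.0]
wrist_force: [-0.4, -0.9, -1.0]
finger_gap: 43.5
gripper_force: 0.0
```

```bash
python3 -m creep '[{"angular":[0,0,0],"xyz":[0,0,0],"hand":0.8},{"angular":[0,0,0],"xyz":[0,0,0],"hand":0.8},{"angular":[0,0,0],"xyz":[0,0,0],"hand":0.8}]' 20
python3 -m creep '[{"angular":[0,0,0.06],"xyz":[0,0,0],"hand":0.8},{"angular":[0,0,0.13],"xyz":[0,0,0],"hand":0.8},{"angular":[0,0,0.2],"xyz":[0,0,0],"hand":0.8},{"angular":[0,0,0.27],"xyz":[0,0,0],"hand":0.8},{"angular":[0,0,0.34],"xyz":[0,0,0],"hand":0.8},{"angular":[0,0,0.4],"xyz":[0,0,0],"hand":0.8},{"angular":[0,0,0.44],"xyz":[0,0,0],"hand":0.8},{"angular":[0,0,0.44],"xyz":[0,0,0],"hand":0.8}]' 20
python3 -m creep '[{"angular":[0,0,0],"xyz":[0,0,0],"hand":0.8},{"angular":[0,0,0],"xyz":[0,0,0],"hand":0.8}]' 20
```

```text
time: 3.05
eef_pos: [493.5, -292.0, 86.5]
eef_rot: [0.001, 0.987, 0.16, 0.001]
wrist_force: [-0.3, -6.6, 0.1]
finger_gap: 39.3
gripper_force: 20.0
time: 3.85
eef_pos: [493.5, -292.3, 86.6]
eef_rot: [0.001, 0.983, -0.185, 0.001]
wrist_force: [0.1, -7.6, -0.4]
finger_gap: 39.4
gripper_force: 20.0
time: 4.05
eef_pos: [493.6, -292.3, 86.5]
eef_rot: [0.001, 0.983, -0.184, 0.001]
wrist_force: [-0.1, -7.8, -0.9]
finger_gap: 39.3
gripper_force: 20.0
```

```bash
python3 -m creep '[{"angular":[0,0,0],"xyz":[0,0,0],"hand":0.4},{"angular":[0,0,0],"xyz":[0,0,0],"hand":0.2},{"angular":[0,0,0],"xyz":[0,0,0],"hand":0},{"angular":[0,0,0],"xyz":[0,0,0],"hand":0},{"angular":[0,0,0],"xyz":[0,0,0],"hand":0},{"angular":[0,0,0],"xyz":[0,0,-0.03],"hand":0},{"angular":[0,0,0],"xyz":[0,0,-0.08],"hand":0},{"angular":[0,0,0],"xyz":[0,0,-0.13],"hand":0}]'
python3 -m creep '[{"angular":[0,0,0],"xyz":[-0.02,0,-0.05],"hand":0},{"angular":[0,0,0],"xyz":[-0.03,0,-0.1],"hand":0},{"angular":[0,0,0],"xyz":[-0.03,0,-0.1],"hand":0},{"angular":[0,0,0],"xyz":[-0.03,0,-0.1],"hand":0}]'
cat > col.py <<'E'
from h import *
im,d,K,Rc,o=grab('wrist'); np.savez('/tmp/w4',im=im,d=d,K=K,Rc=Rc,o=o)
s=manip.observe(); print(s['eef_pos'],s['dq'].round(3),s['q'].round(2))
hsv=cv2.cvtColor(im,cv2.COLOR_RGB2HSV); P=cloud(d,K,Rc,o); c0=np.array([494,-292.2])
h,sa,v=[hsv[...,i] for i in range(3)]
W=(sa<70)&(v>120)
U,V=np.meshgrid(np.arange(640),np.arange(480))
D=Rc@np.linalg.inv(K)@np.stack([U.ravel(),V.ravel(),np.ones(U.size)])
def pol(z):
    q=(o[:,None]+D*((z-o[2])/D[2])).T[:,:2].reshape(480,640,2)-c0
    return np.hypot(q[...,0],q[...,1]),1.2+np.arctan2(q[...,1],-q[...,0])
rr,an=pol(78); mk=W&(rr>34)&(rr<48)&(np.abs(P[...,2]-78)<10)
hist,e=np.histogram(an[mk],np.arange(-.6,3.2,.1)); print('marks',[(float(a.round(1)),int(b)) for a,b in zip(e,hist) if b])
rr,an=pol(121); mk=W&(rr>11)&(rr<21)&(P[...,2]>105)&(an>-1)&(an<3.5)
print('ptr',mk.sum(),np.median(an[mk]),np.percentile(an[mk],[10,90]))
vv,uu=np.nonzero(mk); a,b=int(np.median(uu)),int(np.median(vv)); c=im[max(0,b-90):b+90,max(0,a-90):a+90]; save('c4',cv2.resize(c,None,fx=3,fy=3,interpolation=cv2.INTER_CUBIC))
E
python3 col.py
```

```text
time: 4.85
eef_pos: [492.0, -289.9, 216.8]
eef_rot: [-0.0, 0.983, -0.184, -0.001]
wrist_force: [0.9, -0.5, 0.8]
finger_gap: 87.7
gripper_force: 0.0
time: 5.25
eef_pos: [465.3, -279.9, 317.8]
eef_rot: [0.001, 0.983, -0.184, 0.002]
wrist_force: [-0.3, 0.3, -0.8]
finger_gap: 88.2
gripper_force: 0.0
[ 464.62176095 -279.44893271  315.86092213] [-0.     0.037  0.022  0.001 -0.001  0.002] [-0.56  0.2   1.72  0.    1.22  1.38]
marks [(-0.2, 20), (-0.1, 6), (0.4, 33), (0.5, 4), (0.9, 12), (1.0, 17), (1.1, 11), (1.4, 3), (1.5, 23), (1.6, 16), (1.7, 12), (2.0, 18), (2.1, 26), (2.2, 22), (2.3, 20)]
ptr 67 1.619943363041503 [1.34077827 1.74390155]
```

View pics/c4.png

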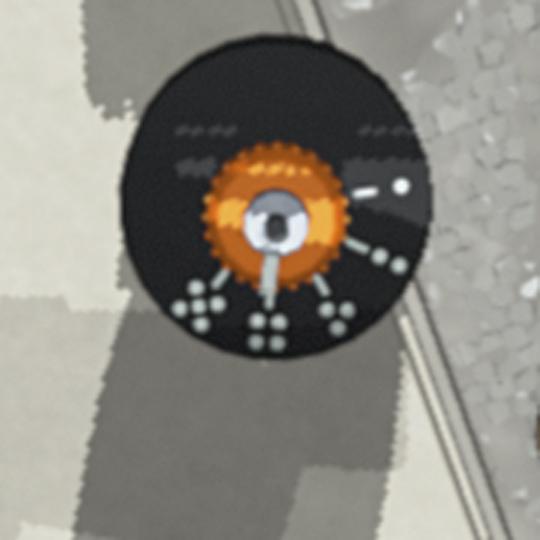

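The collar's pointer (272,255)→(268,305) sits on the four-dot mark at (268,333). Next, a view with the bracket and fence together.

```bash
python3 -m creep '[{"angular":[0,0,-0.04],"xyz":[-0.012,-0.045,-0.005],"hand":0},{"angular":[0,0,-0.33],"xyz":[-0.1,-0.355,-0.024],"hand":0},{"angular":[0,0,-0.33],"xyz":[-0.1,-0.355,-0.024],"hand":0},{"angular":[0,0,-0.33],"xyz":[-0.1,-0.355,-0.024],"hand":0},{"angular":[0,0,-0.33],"xyz":[-0.1,-0.355,-0.024],"hand":0},{"angular":[0,0,-0.33],"xyz":[-0.1,-0.355,-0.024],"hand":0},{"angular":[0,0,-0.33],"xyz":[-0.1,-0.355,-0.024],"hand":0},{"angular":[0,0,-0.33],"xyz":[-0.1,-0.355,-0.024],"hand":0}]'
python3 -m creep '[{"angular":[0,0,0],"xyz":[0,0,0],"hand":0},{"angular":[0,0,0],"xyz":[0,0,0],"hand":0},{"angular":[0,0,0],"xyz":[0,0,0],"hand":0}]'
python3 - <<'E'
from h import *
im,d,K,Rc,o=grab('wrist'); np.savez('/tmp/w5',im=im,d=d,K=K,Rc=Rc,o=o); save('w5',im)
E
```

```text
time: 6.1
eef_pos: [499.3, 90.9, 337.7]
eef_rot: [-0.0, 0.997, 0.075, -0.002]
wrist_force: [0.1, -0.4, -0.0]
finger_gap: 87.5
gripper_force: 0.0
time: 6.4
eef_pos: [499.6, 86.4, 338.8]
eef_rot: [0.0, 0.997, 0.073, -0.001]
wrist_force: [0.3, -0.7, -1.1]
finger_gap: 87.6
gripper_force: 0.0
```

View pics/w5.png

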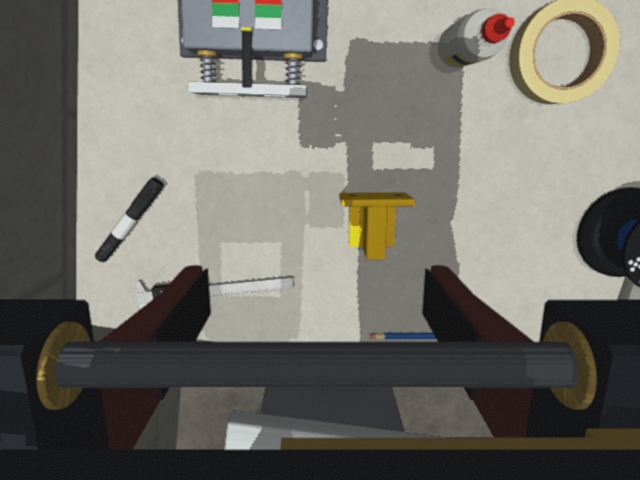

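The wrist view shows the bracket plate at (340–413, 193–206), with its rib at (364–389, 206–259). The fence top bar is at (189–306, 82–97), with its pointer at u≈247. I'll measure both.

```bash
cat > br.py <<'E'
from h import *
def line(p):
    vx,vy,x,y=cv2.fitLine(np.float32(p),cv2.DIST_HUBER,0,.01,.01).ravel()
    if vy>0: vx,vy=-vx,-vy
    return np.array([vx,vy]),np.array([x,y])
def bracket(im,d,K,Rc,o,box):
    a,b,c,e=box; hsv=cv2.cvtColor(im,cv2.COLOR_RGB2HSV); P=cloud(d,K,Rc,o)
    m=np.zeros(d.shape,bool); m[b:e,a:c]=((hsv[...,0]>18)&(hsv[...,0]<36)&(hsv[...,1]>140)&(hsv[...,2]>60))[b:e,a:c]
    q=P[m]; print('z pct',np.percentile(q[:,2],[5,25,50,75,95]).round(1))
    t=q[np.abs(q[:,2]-50)<8]
    E=[]
    cols=np.nonzero(m.sum(0)>5)[0]
    for u in cols[3:-3]:
        v=np.nonzero(m[:,u])[0].min(); E.append(ray(u,v-.5,K,Rc,o,50)[:2])
    dr,x0=line(E); nrm=np.array([-dr[1],dr[0]]); yaw=np.arctan2(nrm[1],nrm[0])
    Rz=np.array([nrm,[-nrm[1],nrm[0]]])   # rows: bracket x, y
    L=t[:,:2]@Rz.T; xf=(x0@Rz.T)[0]
    pl=L[(L[:,0]>xf-10)]; rib=L[(L[:,0]<xf-20)&(L[:,0]>xf-75)]
    mid=(np.percentile(pl[:,1],1)+np.percentile(pl[:,1],99))/2
    rm=(np.percentile(rib[:,1],2)+np.percentile(rib[:,1],98))/2
    print('yaw',yaw,'face x',xf,'plate y',np.percentile(pl[:,1],[1,99]).round(1),'rib y',np.percentile(rib[:,1],[2,98]).round(1),'rib x end',np.percentile(rib[:,0],1)-xf)
    for y in (mid,rm): print(' grip pt',np.array([xf-43,y])@Rz)
    return yaw
if __name__=='__main__':
    f=np.load('/tmp/w5.npz'); A=[f[k] for k in ('im','d','K','Rc','o')]; bracket(*A,(325,175,430,275))
    f=np.load('/tmp/top.npz'); T=[f[k] for k in ('im','d','K','Rc','o')]; bracket(*T,(290,255,355,320))
    for (im,d,K,Rc,o),(a,b,c,e) in ((A,(180,70,315,110)),(T,(205,210,285,245))):
        P=cloud(d,K,Rc,o)[b:e,a:c]; g=im[b:e,a:c].min(-1); 
        for thr in (150,):
            m=(g>thr)&(np.abs(P[...,2]-51)<8); n,l,st,_=cv2.connectedComponentsWithStats(m.astype(np.uint8)); 
            q=P[m]; dr,x0=line(q[:,:2]); nrm=np.array([-dr[1],dr[0]]); Rz=np.array([nrm,[-nrm[1],nrm[0]]]); L=q[:,:2]@Rz.T
            (cx,cy),wh,ang=cv2.minAreaRect(np.float32(q[:,:2]))
            y0,y1=np.percentile(L[:,1],[.5,99.5]); x0=np.percentile(L[:,0],[3,97])
            print('fence yaw',np.arctan2(nrm[1],nrm[0]),'rect',cx,cy,wh,ang,'z',np.median(q[:,2]),'x',x0,'y',y0,y1,'front mid',np.array([x0[0],(y0+y1)/2])@Rz)
E
python3 br.py
```

```text
z pct [ 5.1  6.8 44.7 46.5 51.4]
yaw 0.14612742 face x 500.6917 plate y [-92.4 -15.7] rib y [-65.1 -44.2] rib x end -74.32246064979012
 grip pt [460.67976313  13.19782762]
 grip pt [460.77644646  12.54090647]
z pct [ 3.4  5.6 43.1 46.7 51.3]
yaw 0.15930565 face x 494.10208 plate y [-100.   -23.2] rib y [-71.4 -50.5] rib x end -69.91268052829321
 grip pt [455.15843386  10.76074253]
 grip pt [455.05620981  11.39699005]
fence yaw 0.11883457 rect 589.0662841796875 170.83187866210938 (9.87131404876709, 118.85174560546875) 6.750763893127441 z 51.02421501401287 x [600.50475912 609.76170652] y 41.328078777686244 158.02510168159074 front mid [584.45250905 170.16650462]
fence yaw 0.088876925 rect 608.7970581054688 175.26031494140625 (49.96794891357422, 124.81572723388672) 5.6297101974487305 z 50.158821973064164 x [597.32137238 644.1177958 ] y 58.201876624107854 181.16366126944837 front mid [584.3407312  172.22860622]
```

```bash
python3 -m creep '[{"angular":[0,0,0],"xyz":[-0.025,0.034,0.02],"hand":0},{"angular":[0,0,0],"xyz":[-0.052,0.068,0.06],"hand":0},{"angular":[0,0,0],"xyz":[-0.052,0.068,0.11],"hand":0},{"angular":[0,0,0],"xyz":[-0.052,0.068,0.16],"hand":0},{"angular":[0,0,0],"xyz":[-0.052,0.068,0.2],"hand":0},{"angular":[0,0,0],"xyz":[-0.052,0.068,0.2],"hand":0},{"angular":[0,0,0],"xyz":[-0.052,0.068,0.2],"hand":0},{"angular":[0,0,0],"xyz":[-0.052,0.068,0.2],"hand":0}]'
python3 - <<'E'
from h import *
from br import bracket
im,d,K,Rc,o=grab('wrist'); save('w6',im)
bracket(im,d,K,Rc,o,(150,20,500,300))
s=manip.observe(); p=s['eef_pos']; A=R(s['eef_rot']); print(p,A.as_matrix().round(3))
print(A.inv().apply(np.array([459,12,11])-p))
E
```

```text
time: 7.25
eef_pos: [460.4, 12.2, 142.3]
eef_rot: [0.0, 0.997, 0.074, 0.002]
wrist_force: [1.3, -0.1, 0.8]
finger_gap: 88.0
gripper_force: 0.0
z pct [ 5.3  6.4 45.4 46.8 51.4]
yaw 0.14630254 face x 497.77612 plate y [-93.3 -16.1] rib y [-65.5 -44.7] rib x end -73.15766087543477
 grip pt [457.89203791  12.18140241]
 grip pt [457.94638542  11.81258317]
[460.60114903  12.35569345 142.54056639] [[ 0.989  0.147  0.005]
 [ 0.147 -0.989 -0.   ]
 [ 0.005  0.001 -1.   ]]
[-2.23715332e+00  2.57899869e-02  1.31531765e+02]
```

View pics/w6.png

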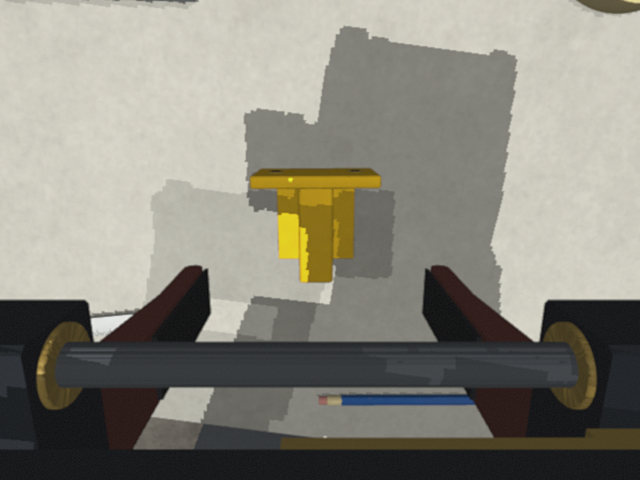

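The bracket is square to the image, its rib centred at u≈316 between the fingers. I'll descend and grip.

```bash
python3 -m creep '[{"angular":[0,0,0],"xyz":[-0.002,0,0.03],"hand":0},{"angular":[0,0,0],"xyz":[-0.002,0,0.06],"hand":0},{"angular":[0,0,0],"xyz":[-0.002,0,0.09],"hand":0},{"angular":[0,0,0],"xyz":[-0.002,0,0.115],"hand":0},{"angular":[0,0,0],"xyz":[-0.002,0,0.127],"hand":0},{"angular":[0,0,0],"xyz":[-0.002,0,0.128],"hand":0},{"angular":[0,0,0],"xyz":[-0.002,0,0.128],"hand":0.4},{"angular":[0,0,0],"xyz":[-0.002,0,0.128],"hand":0.6}]' 40
python3 -m creep '[{"angular":[0,0,0],"xyz":[0,0,0],"hand":0.7},{"angular":[0,0,0],"xyz":[0,0,0],"hand":0.9},{"angular":[0,0,0],"xyz":[0,0,0],"hand":1},{"angular":[0,0,0],"xyz":[0,0,0],"hand":1},{"angular":[0,0,0],"xyz":[0,0,0],"hand":1},{"angular":[0,0,0],"xyz":[0,0,0],"hand":1},{"angular":[0,0,0],"xyz":[0,0,0],"hand":1}]' 40
```

```text
time: 8.1
eef_pos: [457.9, 12.3, 13.5]
eef_rot: [0.0, 0.997, 0.074, 0.001]
wrist_force: [-0.7, -0.7, 0.4]
finger_gap: 75.2
gripper_force: 0.0
time: 8.8
eef_pos: [456.7, 12.3, 12.0]
eef_rot: [0.0, 0.997, 0.074, -0.0]
wrist_force: [0.2, -0.3, -0.8]
finger_gap: 21.5
gripper_force: 40.0
```

```bash
python3 -m creep '[{"angular":[0,0,0],"xyz":[0,0,-0.015],"hand":1},{"angular":[0,0,0],"xyz":[0.015,-0.025,-0.02],"hand":1},{"angular":[0,0,0.01],"xyz":[0.03,-0.06,-0.02],"hand":1},{"angular":[0,0,0.02],"xyz":[0.048,-0.1,-0.02],"hand":1},{"angular":[0,0,0.02],"xyz":[0.066,-0.14,-0.02],"hand":1},{"angular":[0,0,0.02],"xyz":[0.066,-0.14,-0.02],"hand":1},{"angular":[0,0,0.02],"xyz":[0.066,-0.14,-0.02],"hand":1},{"angular":[0,0,0.02],"xyz":[0.066,-0.14,-0.02],"hand":1}]' 40
python3 - <<'E'
from h import *
for n in ('wrist','top'):
    im,d,K,Rc,o=grab(n); np.savez('/tmp/'+n+'7',im=im,d=d,K=K,Rc=Rc,o=o); save(n+'7',im)
s=manip.observe(); print(s['eef_pos'],s['eef_rot'])
E
```

```text
time: 9.6
eef_pos: [500.2, 159.6, 31.6]
eef_rot: [0.0, 0.998, 0.058, -0.001]
wrist_force: [-0.0, -0.3, -2.7]
finger_gap: 21.6
gripper_force: 40.0
[500.52549788 159.2187584   31.83795809] [ 1.85978138e-04  9.98342794e-01  5.75428210e-02 -6.74165465e-04]
```

View pics/wrist7.png

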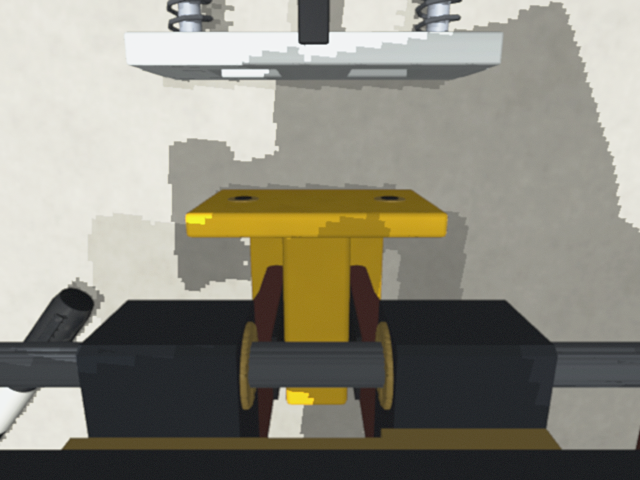

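The view shows the fence's front top edge from (127,65) to (502,65), parallel to the bracket plate from (186,212) to (447,212). Both are centred near u≈315. Now the exact offsets in tool axes.

```bash
cat > off.py <<'E'
from h import *
def fence(im,d,K,Rc,o,A,p,box):
    a,b,c,e=box; P=cloud(d,K,Rc,o)[b:e,a:c]; g=im[b:e,a:c].min(-1)
    m=(g>120)&(np.abs(P[...,2]-51)<5); m=cv2.morphologyEx(m.astype(np.uint8),cv2.MORPH_OPEN,np.ones((3,3)))>0
    vv,uu=np.nonzero(m); E=[]
    for u in np.unique(uu):
        v=vv[uu==u].max()
        E.append(A.inv().apply(ray(u+a,v+b+.5,K,Rc,o,50)-p))
    E=np.array(E)[3:-3]; k=np.polyfit(E[:,1],E[:,0],1); r=E[:,0]-np.polyval(k,E[:,1]); E=E[np.abs(r)<2]; k=np.polyfit(E[:,1],E[:,0],1)
    Q=A.inv().apply(P[m]-p); y=np.percentile(Q[:,1],[.3,99.7])
    print('fence slope',k[0],'x at mid',np.polyval(k,y.mean()),'y',y,y.mean())
def plate(im,d,K,Rc,o,A,p,box):
    a,b,c,e=box; hsv=cv2.cvtColor(im,cv2.COLOR_RGB2HSV); P=cloud(d,K,Rc,o); h,s,v=[hsv[...,i] for i in range(3)]
    m=np.zeros(d.shape,bool); m[b:e,a:c]=((h>18)&(h<36)&(s>140)&(v>60))[b:e,a:c]
    Q=A.inv().apply((P[m]-p)); L=-Q[:,2]; t=Q[(L>35)&(L<43)&(Q[:,0]>30)]
    print('plate top z rel',-np.median(t[:,2]),'x',np.percentile(t[:,0],[2,98]),'y',np.percentile(t[:,1],[.5,99.5]),np.percentile(t[:,1],[.5,99.5]).mean())
    dr=cv2.fitLine(np.float32(t[:,:2]),cv2.DIST_HUBER,0,.01,.01).ravel(); print('plate slope',dr[0]/dr[1])
if __name__=='__main__':
    s=manip.observe(); A=R(s['eef_rot']); p=np.array(s['eef_pos'])
    f=np.load('/tmp/wrist7.npz'); W=[f[k] for k in ('im','d','K','Rc','o')]
    fence(*W,A,p,(100,10,530,80)); plate(*W,A,p,(150,170,480,250))
E
python3 off.py
```

```text
fence slope 0.00343604571049117 x at mid 84.25464776190255 y [-60.09463478  58.47558152] -0.8095266293007128
plate top z rel 38.61541378074627 x [32.63295052 40.11078731] y [-39.07533175  38.88534975] -0.09499100091560919
plate slope 0.000117377436
```

```bash
python3 -m creep '[{"angular":[0,0,0],"xyz":[0.008,-0.001,0.008],"hand":1},{"angular":[0,0,0],"xyz":[0.018,-0.001,0.016],"hand":1},{"angular":[0,0,0],"xyz":[0.026,-0.001,0.0195],"hand":1},{"angular":[0,0,0],"xyz":[0.034,-0.001,0.0195],"hand":1},{"angular":[0,0,0],"xyz":[0.034,-0.001,0.0195],"hand":1},{"angular":[0,0,0],"xyz":[0.034,-0.001,0.0195],"hand":1}]' 40
python3 - <<'E'
from h import *
from off import *
im,d,K,Rc,o=grab('wrist'); save('w8',im); s=manip.observe(); A=R(s['eef_rot']); p=np.array(s['eef_pos']); print(p,s['wrist_force'],s['eef_rot'])
fence(im,d,K,Rc,o,A,p,(100,60,530,200)); plate(im,d,K,Rc,o,A,p,(150,170,480,250))
E
```

```text
time: 10.3
eef_pos: [535.4, 165.3, 12.2]
eef_rot: [-0.0, 0.998, 0.058, 0.0]
wrist_force: [-0.2, 0.2, -3.1]
finger_gap: 21.6
gripper_force: 40.0
[535.00268093 165.28814977  12.21871193] [-0.17298592  0.06647947 -1.43491428] [ 3.79008116e-05  9.98307844e-01  5.81500720e-02 -1.26291212e-04]
fence slope -0.0007966968933808288 x at mid 49.25261968655524 y [-57.98305678  60.41666169] 1.2168024555915622
plate top z rel 39.28615199762049 x [32.05428986 39.87253714] y [-38.57097789  39.25933743] 0.34417976831031893
plate slope -0.0019930191
```

View pics/w8.png

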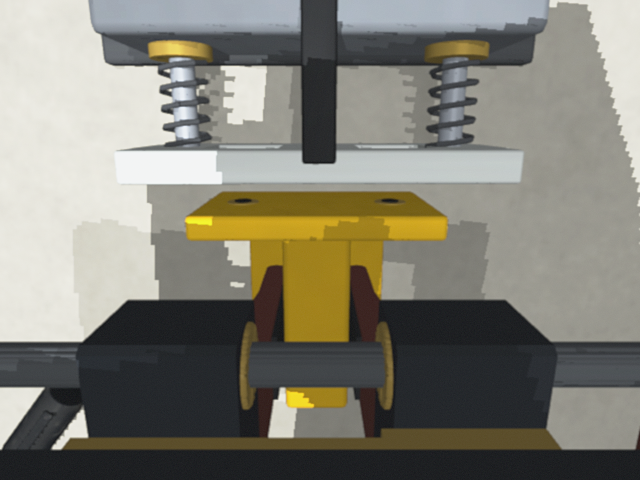

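The plate is now about 8 mm in front of the fence, centred to 1 mm and parallel to it. I'll press on gently in stages.

```bash
python3 -m creep '[{"angular":[0,0,0],"xyz":[0.003,0.001,0],"hand":1},{"angular":[0,0,0],"xyz":[0.006,0.001,0],"hand":1},{"angular":[0,0,0],"xyz":[0.009,0.001,0],"hand":1},{"angular":[0,0,0],"xyz":[0.012,0.001,0],"hand":1},{"angular":[0,0,0],"xyz":[0.014,0.001,0],"hand":1},{"angular":[0,0,0],"xyz":[0.016,0.001,0],"hand":1},{"angular":[0,0,0],"xyz":[0.016,0.001,0],"hand":1},{"angular":[0,0,0],"xyz":[0.016,0.001,0],"hand":1}]' 45
python3 -m creep '[{"angular":[0,0,0],"xyz":[0,0,0],"hand":1},{"angular":[0,0,0],"xyz":[0,0,0],"hand":1}]'
```

```text
time: 11.15
eef_pos: [550.4, 166.2, 12.4]
eef_rot: [0.0, 0.998, 0.058, -0.001]
wrist_force: [-3.9, -0.3, -1.1]
finger_gap: 21.9
gripper_force: 45.0
time: 11.35
eef_pos: [550.5, 166.2, 12.5]
eef_rot: [0.0, 0.998, 0.058, -0.0]
wrist_force: [-2.3, 1.3, -1.4]
finger_gap: 22.0
gripper_force: 45.0
```

```bash
python3 -m creep '[{"angular":[0,0,0],"xyz":[0.002,0,0],"hand":1},{"angular":[0,0,0],"xyz":[0.004,0,0],"hand":1},{"angular":[0,0,0],"xyz":[0.006,0,0],"hand":1},{"angular":[0,0,0],"xyz":[0.008,0,0],"hand":1},{"angular":[0,0,0],"xyz":[0.009,0,0],"hand":1},{"angular":[0,0,0],"xyz":[0.009,0,0],"hand":1},{"angular":[0,0,0],"xyz":[0.009,0,0],"hand":1},{"angular":[0,0,0],"xyz":[0.009,0,0],"hand":1}]' 45
python3 - <<'E'
from h import *
from off import *
im,d,K,Rc,o=grab('wrist'); save('w9',im)
F=[]
for i in range(6):
    t=grab('top'); s=manip.observe(); F.append(s['wrist_force'])
save('t9',cv2.resize(t[0][140:260,180:310],None,fx=4,fy=4,interpolation=cv2.INTER_CUBIC))
A=R(s['eef_rot']); p=np.array(s['eef_pos']); print(p,np.mean(F,0),s['eef_rot'],s['finger_gap'])
fence(im,d,K,Rc,o,A,p,(100,60,530,215)); plate(im,d,K,Rc,o,A,p,(150,170,480,250))
# stack for a single view
save('v9',np.vstack([im[:300,60:580],cv2.resize(t[0][140:260,180:310],(520,290))[:290]]))
E
```

```text
time: 12.15
eef_pos: [558.6, 167.1, 12.4]
eef_rot: [0.0, 0.998, 0.058, -0.001]
wrist_force: [-7.4, -1.5, 2.3]
finger_gap: 22.2
gripper_force: 45.0
[558.55910256 167.15224832  12.42520341] [-8.65587537 -0.74221748  2.46371114] [ 2.04596235e-04  9.98299552e-01  5.82753006e-02 -1.39711428e-03] 22.049737274199735
fence slope -0.0020424850687341327 x at mid 39.43055149968777 y [-61.68059154  59.45080523] -1.1148931553262038
plate top z rel 39.41899513707827 x [31.76724285 39.14799478] y [-38.62988305  39.32156721] 0.3458420835381162
plate slope -0.0012282894
```

View pics/v9.png

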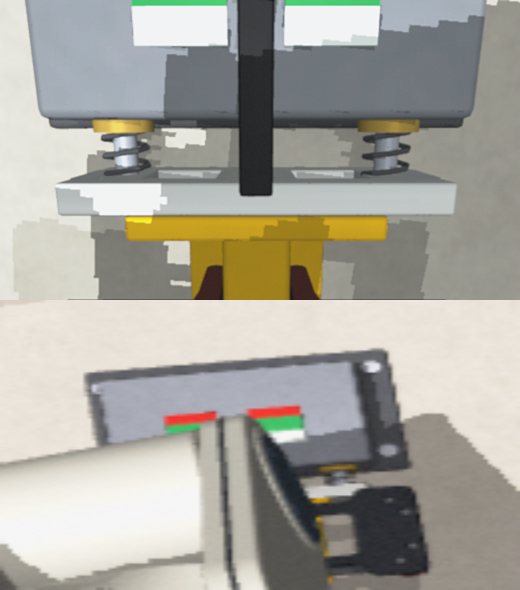

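The plate is flat on the fence, at (127–387, 217) against (58–455, 213), and centred to about 1.5 mm. The wrist reads 8.7 N, or about 14.5 mm of travel, which is in the green. The pointer tip is hidden, so I'm going by the force and the measured position.

```bash
python3 -c "
from station import manip
print(manip.job_done())"
```

```text
the job is handed in; nothing more can be done
None
```

I handed the job in; no verdict came back. The collar is at four dots and let go. The bracket is held flat against the fence, standing on the table and centred to about 1.5 mm. It presses with about 8.7 N, roughly 14.5 mm of travel (green zone). That comes from the wrist force, as the pointer tip was hidden. No move went near the bottle, tape or marker, but I didn't re-measure them.

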